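Stage terminal strips by length

ROBOT

A 6-joint arm with a two-finger parallel gripper is mounted at the origin on a cart in front of the work surface, level with it; the furniture and walls round the work are solid. World frame = base frame: x ahead of the robot, y to its left, z up, the work surface at z = 0. Lengths are in mm, angles in rad, forces in N, time in s.
With the tool pointing down it reaches from about 400 to 925 mm from the base axis. Payload 12.5 kg.
Tool frame: the origin (TCP) lies on the mounting face of the last link; the fingertips stand 190 mm ahead of it and the grasp point (between the pads) lies 171 mm ahead of it; z points along the fingers, y is the line along which they close (so a half turn about z gives the same grasp; the last joint's range is limited). The gripper opens to 95 mm and grips with 3 to 60 N. Pads are 20 mm wide; open, the fingers measure 119 mm over their backs; the gripper's body (75 mm by 180 mm) begins 59 mm behind the grasp point.
Start: joints at [-1.252, 0.491, 1.559, -0, 1.092, -0.106], TCP at [257.605, -569.442, 404.761] pointing down, gripper open.
Joint ranges: [-3.1, 3.1], [-0.84, 2.19], [0.05, 2.79], [-1.13, 4.28], [0.06, 2.93], [-2.69, 2.69]. Speed limits (rad/s): [2.22, 2.22, 2.79, 3.14, 3.14, 3.14].

INTERFACE

Orientations are given as [roll, pitch, yaw] about the fixed x, y, z axes, in that order (R = Rz(yaw) Ry(pitch) Rx(roll)).
In Python, from cell import env gives the robot as it stands.
- The arm moves only by the tool carry_out, never from a script. Its argument "series" is a list of rows, each a list of 5 numbers: the shift along the tool's x, y, z in m, then the turn about the tool's z in degrees, then the opening, from 0 (shut) to 1 (fully open). A call has 1 to 20 rows; each row is the pose to reach, as a shift and turn from the pose commanded when the call began, along the tool's axes at that moment; what a row does not reach only later rows make up. A row lasts 1/8 s, in which the tool goes at most 62.5 mm and 10.7 degrees, less where a joint would pass 70% of its speed; a pose out of reach is approached as far as the arm can. A call with a gripper value outside its range is refused whole. The fingers move at their own pace and stop on an object; the grip force is fixed at half the most. Time passes only in rows, so rows that repeat a pose let the fingers close. It gives the time, the measured TCP pose, the force, the opening and the grip force at its end, in the units of the state.
- env.state(): the state, without advancing time (a new reading comes with each control period).
- env.read_camera(name): name is "scene" or "top" or "wrist"; returns (picture, depth): 420x560x3 uint8, red, green, blue; 420x560 float32, mm along the optical axis (not along the pixel's ray), 0 where there is no reading.
- env.get_calibration(name): a dict with "intrinsics" (3x3 intrinsics, pixels), "D" ([k1, k2, p1, p2, k3] as OpenCV has them; the pictures are not rectified), "cam_to_world" (4x4, takes a point from camera to world coordinates); the wrist camera has in their place "T_tool_cam" (4x4, takes a point from camera to tool coordinates, whose origin is the TCP and whose axes are the flange's). Camera axes: x right, y up, looking along -z (the intrinsics and any distortion apply to the point x, -y, -z); pixel columns grow to the right and rows downward; lengths in mm; the calibration is good to about 2 mm. A picture is of the moment at which its call begins: read the wrist's pose just before it. get_calibration takes no time and is no camera call.
- env.job_done(): hands the job in; it is judged then, once.
The state is a dict: "t": time; "joints": joint angles; "qvel": joint speeds; "tau": joint torques, N m; "eef_pos": TCP position; "tcp_rot": TCP orientation; "ft_force": force on the tool from outside, world axes, zero at the start; "moment": the same for the moment, N m; "opening": opening from 0.0 (shut) to 1.0 (fully open); "grip_force": force on a finger pad.
Only numpy, scipy, OpenCV 4.12 (cv2) and the standard library are available. Lean on these libraries where they do the work, as an engineer would, in place of code of your own. Each camera call takes 0.05 s, during which the arm holds its last target. There are 200 camera calls.

TASK

Lay the four loose green terminal strips that lie between the robot and the staging board on the board's four black pads in order of length, one on each pad: the shortest on the pad next to the tall end stop, each next pad a longer one, the longest at the far end. Set each strip upright (screw heads up), lengthwise along its pad and centred on the pad's white cross, and leave the jar of pegs where it stands.

Things in the scene. Friction and masses are not known exactly. Their poses are not given: they have to be found in the camera images.
- strip_5way: loose green terminal strip with 5 ways (a row of 5 white screw heads), 56 mm long along its y axis, 43 mm wide along x (body 42 mm), 34 mm high, 35 g nominal. Origin: centre of its underside, z up. Starts right way up on the bare bench between robot and board
- strip_7way: loose green terminal strip with 7 ways (a row of 7 white screw heads), 77 mm long along its y axis, 43 mm wide along x (body 42 mm), 34 mm high, 49 g nominal. Origin: centre of its underside, z up. Starts right way up on the bare bench between robot and board
- strip_9way: loose green terminal strip with 9 ways (a row of 9 white screw heads), 99 mm long along its y axis, 43 mm wide along x (body 42 mm), 34 mm high, 63 g nominal. Origin: centre of its underside, z up. Starts right way up on the bare bench between robot and board
- strip_12way: loose green terminal strip with 12 ways (a row of 12 white screw heads), 132 mm long along its y axis, 43 mm wide along x (body 42 mm), 34 mm high, 84 g nominal. Origin: centre of its underside, z up. Starts right way up on the bare bench between robot and board
- pad_a: fixed flat black rubber pad, 140 mm long (its x axis) by 54 mm (y) by 6 mm thick, with a white centre cross; first of four alike pads side by side, counted towards -y of the pads' frame, 86 mm apart centre to centre, on an aluminium board (146 x 420 mm, 10 mm thick) on the bench. Origin: centre of its underside, 10 mm above the bench; its top is 6 mm above the origin
- pad_b: fixed flat black rubber pad, 140 mm long (its x axis) by 54 mm (y) by 6 mm thick, with a white centre cross; second of four alike pads side by side, counted towards -y of the pads' frame, 86 mm apart centre to centre, on an aluminium board (146 x 420 mm, 10 mm thick) on the bench. Origin: centre of its underside, 10 mm above the bench; its top is 6 mm above the origin
- pad_c: fixed flat black rubber pad, 140 mm long (its x axis) by 54 mm (y) by 6 mm thick, with a white centre cross; third of four alike pads side by side, counted towards -y of the pads' frame, 86 mm apart centre to centre, on an aluminium board (146 x 420 mm, 10 mm thick) on the bench. Origin: centre of its underside, 10 mm above the bench; its top is 6 mm above the origin
- pad_d: fixed flat black rubber pad, 140 mm long (its x axis) by 54 mm (y) by 6 mm thick, with a white centre cross; fourth and last of four alike pads side by side, counted towards -y of the pads' frame, 86 mm apart centre to centre, on an aluminium board (146 x 420 mm, 10 mm thick) on the bench. Origin: centre of its underside, 10 mm above the bench; its top is 6 mm above the origin
- end_stop: tall grey plastic end stop, 60 (x) x 16 (y) mm at the foot and 41 mm high, fixed on the board 70 mm beyond the centre of the outermost pad at one end of the row (which end changes); at the other end is a flat grey end cap only 8 mm high. Origin: centre of its underside, 10 mm above the bench
- jar: loose open clear jar of white pegs, 57 mm across, 46 mm high, standing on the bench near the board's -y end; a bystander. Origin: centre of its underside

How it is judged:
By the outcome, as a careful person would: the job done as asked, in the order asked, and still so for the second after the job is handed in, with the robot touching nothing.
It also fails if it takes over 96 s, if anything falls off the work surface, if the arm or the gripper's body presses on something with over 40 N, if the wrist force passes 120 N, or if a joint passes its speed limit or range.

## Working session

There is one attempt and no reset: what is moved stays moved. The work goes in short steps, Python scripts to look and compute and a tool call to move; the robot and the scene stay as the last step left them, time stands still between calls to the robot, and variables do not carry over. Pictures are saved under pics/ and viewed, at most 14 in all, crops included, and the job is handed in when it is done.

Besides the shell and the picture viewer there is one more tool, called after "Emit:" as a command line: name --pt "numbers of a row" for each row, then --argument value for the rest. carry_out: Moves the arm, as the interface text tells. Its arguments: {"type":"object","properties":{"series":{"type":"array","items":{"type":"array","items":{"type":"number"}}}},"required":["series"]}

```bash
mkdir -p pics; ls; python3 - <<'E'
from cell import env
import cv2,numpy as np
np.set_printoptions(precision=4,suppress=True)
for n in("top","scene"):
    p,d=env.read_camera(n); cv2.imwrite(f"pics/{n}0.png",p[...,::-1]); np.savez(f"{n}0.npz",p=p,d=d)
    c=env.get_calibration(n); print(c)
print(env.get_calibration("wrist")); print(env.state())
E
```

```text
pics
{'intrinsics': array([[517.9512,   0.    , 280.1619],
       [  0.    , 517.9512, 211.9241],
       [  0.    ,   0.    ,   1.    ]]), 'D': array([-0.1113,  0.    ,  0.    ,  0.    ,  0.    ]), 'cam_to_world': array([[  -0.0097,    0.9953,   -0.0967,  434.6029],
       [  -0.9998,   -0.0114,   -0.017 ,    2.457 ],
       [  -0.018 ,    0.0965,    0.9952, 1116.0429],
       [   0.    ,    0.    ,    0.    ,    1.    ]])}
{'intrinsics': array([[439.6553,   0.    , 286.8325],
       [  0.    , 439.6553, 208.7726],
       [  0.    ,   0.    ,   1.    ]]), 'D': array([-0.0165,  0.    ,  0.    ,  0.    ,  0.    ]), 'cam_to_world': array([[ -0.8186,   0.3741,  -0.4359, 129.509 ],
       [ -0.574 ,  -0.5615,   0.596 , 560.0803],
       [ -0.0218,   0.7381,   0.6743, 689.1479],
       [  0.    ,   0.    ,   0.    ,   1.    ]])}
{'intrinsics': array([[296.2685,   0.    , 282.7879],
       [  0.    , 296.2685, 209.6427],
       [  0.    ,   0.    ,   1.    ]]), 'D': array([0.0148, 0.    , 0.    , 0.    , 0.    ]), 'T_tool_cam': array([[ 0.0003,  0.9559,  0.2937, 83.6238],
       [ 1.    , -0.0003, -0.0001,  0.3938],
       [-0.    ,  0.2937, -0.9559, 21.2191],
       [ 0.    ,  0.    ,  0.    ,  1.    ]])}
{'t': 0.1, 'joints': array([-1.2516,  0.4915,  1.5594,  0.    ,  1.0917, -0.1056]), 'qvel': array([-0.001 , -0.0006, -0.0038,  0.0004, -0.0002, -0.0001]), 'tau': array([  0.0027, -61.3623, -25.8604,   0.0694,   0.0471,  -0.    ]), 'eef_pos': array([ 257.5933, -569.4149,  404.2431]), 'tcp_rot': array([-3.1406, -0.0001,  0.4248]), 'ft_force': array([ 0.2641, -0.0928,  0.4119]), 'moment': array([ 0.0073, -0.0131,  0.0162]), 'grip_force': 0.0, 'opening': 1.0008805400880905}
```

View pics/top0.png

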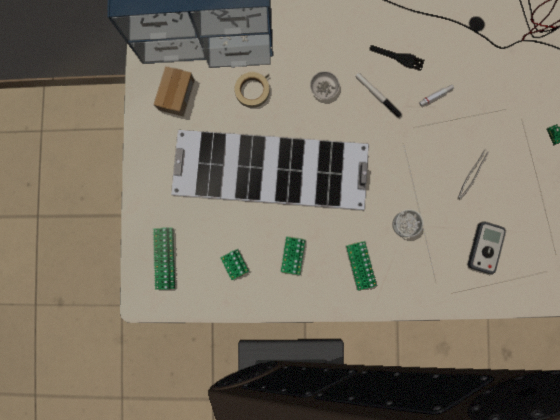

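View pics/scene0.png

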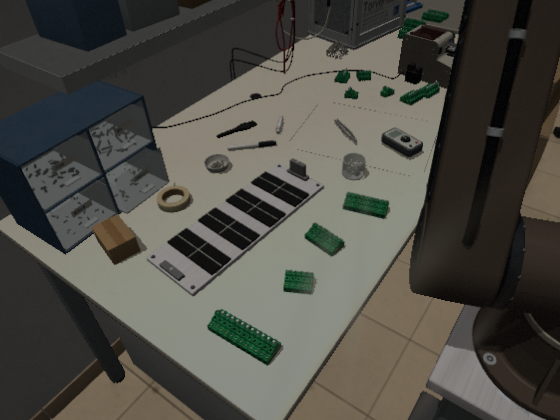

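The top view shows strips 12/5/7/9-way at about (165,259), (235,265), (293,256) and (361,266). The board centre is near (270,170). The scene view puts the tall stop at the board's far (-y) end, (363,175) in the top view, with the flat cap at (178,162). Next I'll measure them.

```bash
cat > h.py <<'E'
import numpy as np,cv2
from scipy.spatial.transform import Rotation as Rn
np.set_printoptions(precision=2,suppress=True)
def rays(c,px):
    u=cv2.undistortPoints(np.float64(px).reshape(-1,1,2),c["intrinsics"],c["D"])[:,0]
    return np.c_[u[:,0],-u[:,1],-np.ones(len(u))]
def onplane(c,T,px,z):
    r=rays(c,px)@T[:3,:3].T; o=T[:3,3]; return o+r*((z-o[2])/r[:,2])[:,None]
def bydepth(c,T,px,d):
    return (rays(c,px)*d[:,None])@T[:3,:3].T+T[:3,3]
def wristT(env,c,s):
    T=np.eye(4);T[:3,:3]=Rn.from_euler("xyz",s["tcp_rot"]).as_matrix();T[:3,3]=s["eef_pos"];return T@c["T_tool_cam"]
def rect(P):
    (cx,cy),(w,h),a=cv2.minAreaRect(np.float32(P[:,:2]))
    b=cv2.boxPoints(((cx,cy),(w,h),a)); e=max((b[1]-b[0],b[2]-b[1]),key=np.linalg.norm)
    e=e*np.sign(e[0]); return np.array([cx,cy,max(w,h),min(w,h),np.degrees(np.arctan2(e[1],e[0]))])
def green(p):
    p=p.astype(int); return ((p[...,1]>p[...,0]*1.35)&(p[...,1]>p[...,2]*1.15)&(p[...,1]>40)).astype(np.uint8)
def blobs(m,amin,amax=1e9):
    n,l,st,ce=cv2.connectedComponentsWithStats(m)
    for i in range(1,n):
        if amin<st[i,4]<amax: yield l==i,ce[i]
E
python3 - <<'E'
from cell import env
from h import *
z=np.load("top0.npz");p,d=z["p"],z["d"];c=env.get_calibration("top");T=c["cam_to_world"]
g=cv2.morphologyEx(green(p),cv2.MORPH_CLOSE,np.ones((5,5)))
for m,ce in blobs(g,200):
    if ce[1]<220: continue
    r,q=np.nonzero(m);P=bydepth(c,T,np.c_[q,r],d[r,q]);k=P[:,2]>22
    print("strip",ce,"z95",np.percentile(P[:,2],95),rect(P[k]))
    o=onplane(c,T,np.c_[q,r],17);print("   plane17",rect(o))
bl=(p.max(2)<50).astype(np.uint8); bl[:125]=0;bl[215:]=0;bl[:,:190]=0;bl[:,350:]=0
bl=cv2.morphologyEx(bl,cv2.MORPH_CLOSE,np.ones((5,5)))
for m,ce in blobs(bl,300):
    r,q=np.nonzero(m);P=bydepth(c,T,np.c_[q,r],d[r,q])
    print("pad",ce,"z",np.median(P[:,2]),rect(onplane(c,T,np.c_[q,r],16)))
for n,x0,x1,y0,y1 in(("right",356,372,155,195),("left",170,187,145,180)):
    r,q=np.mgrid[y0:y1,x0:x1].reshape(2,-1);P=bydepth(c,T,np.c_[q,r],d[r,q]);print(n,np.percentile(P[:,2],[50,90,97]))
E
```

```text
strip [163.58 259.39] z95 32.07884725666979 [462.25 147.68 279.37 126.86 -81.66]
   plane17 [444.23 271.35 128.96  42.61   2.94]
strip [292.59 255.5 ] z95 31.75297730872974 [448.09  -7.33  73.19  33.18  -7.87]
   plane17 [448.61  -4.25  74.8   40.94  -9.57]
strip [360.95 265.59] z95 31.84151200218329 [409.32 -88.67 162.37  96.98 -74.66]
   plane17 [ 425.59 -148.5    97.79   41.92   13.9 ]
strip [234.21 264.25] z95 31.882019734072923 [423.7   72.6  132.85  50.07  78.19]
   plane17 [431.49 119.49  54.03  40.82  26.56]
pad [210.68 148.47] z 17.12223402557356 [669.96 169.6   92.05  50.27  -5.1 ]
pad [249.94 167.66] z 17.117773563003766 [639.57  85.46 134.43  49.68  -5.35]
pad [289.37 170.28] z 17.041306024074174 [631.88   0.45 135.96  50.38  -5.16]
pad [329.17 173.19] z 16.791594005516345 [624.6  -85.03 137.05  50.65  -5.33]
right [11.21 51.32 53.6 ]
left [11.73 20.19 22.2 ]
```

Heights and sizes check out: the tall stop is at the right (-y) end, 51 mm, so the 5-way goes on pad_d and the 12-way on pad_a. I'll move to an overview for a closer wrist look.

Emit:
carry_out --pt "0.459 -0.451 0 24.3 1" --pt "0.459 -0.451 0 24.3 1" --pt "0.459 -0.451 0 24.3 1" --pt "0.459 -0.451 0 24.3 1" --pt "0.459 -0.451 0 24.3 1" --pt "0.459 -0.451 0 24.3 1" --pt "0.459 -0.451 0 24.3 1" --pt "0.459 -0.451 0 24.3 1" --pt "0.459 -0.451 0 24.3 1" --pt "0.459 -0.451 0 24.3 1" --pt "0.459 -0.451 0 24.3 1" --pt "0.459 -0.451 0 24.3 1" --pt "0.459 -0.451 0 24.3 1" --pt "0.459 -0.451 0 24.3 1" --pt "0.459 -0.451 0 24.3 1"

```text
t: 1.98
eef_pos: [489.8, 29.8, 404.8]
tcp_rot: [3.141, -0.0, -0.001]
ft_force: [-0.0, -0.1, -0.0]
opening: 0.999
grip_force: 0.0
```

```bash
python3 - <<'E'
from cell import env
from h import *
s=env.state();p,d=env.read_camera("wrist");cv2.imwrite("pics/w1.png",p[...,::-1]);np.savez("w1.npz",p=p,d=d)
print(s["t"],s["eef_pos"],s["tcp_rot"],s["joints"])
c=env.get_calibration("wrist");T=wristT(env,c,s);np.save("w1T.npy",T)
g=cv2.morphologyEx(green(p),cv2.MORPH_CLOSE,np.ones((3,3)))
for m,ce in blobs(g,400):
    r,q=np.nonzero(m);P=bydepth(c,T,np.c_[q,r],d[r,q])
    print("strip",ce,"z95",np.percentile(P[:,2],95),rect(P[(P[:,2]>12)&(P[:,2]<40)]) if ((P[:,2]>12)&(P[:,2]<40)).sum()>9 else "")
bl=cv2.morphologyEx((p.max(2)<50).astype(np.uint8),cv2.MORPH_CLOSE,np.ones((5,5)))
for m,ce in blobs(bl,1500):
    r,q=np.nonzero(m);P=bydepth(c,T,np.c_[q,r],d[r,q])
    print("pad",ce,"z",np.median(P[:,2]),rect(onplane(c,T,np.c_[q,r],16)))
E
```

```text
1.975 [489.8   29.76 404.83] [ 3.14 -0.   -0.  ] [-0.07  0.3   1.88 -0.    0.96  1.5 ]
strip [101.17 216.84] z95 26.790457635301923 [445.72 269.78 129.38  44.05   1.97]
strip [309.55 216.21] z95 26.884030761215058 [449.83  -5.89  75.89  42.31  -9.47]
strip [415.93 231.11] z95 26.808777563740186 [ 427.37 -150.92   97.72   41.81   13.69]
strip [217.17 228.65] z95 27.22784536044126 [432.02 118.51  54.24  42.51  26.38]
pad [157.49  55.37] z 14.82963439209027 [637.13 169.27 116.46  53.9   -4.97]
pad [234.18  58.9 ] z 14.861709778928116 [633.32  84.13 124.85  53.29  -5.15]
pad [310.44  62.06] z 14.87746035003019 [629.36  -1.21 132.18  52.4   -4.94]
pad [385.96  64.96] z 14.841306706086073 [625.31 -86.1  139.23  53.69  -4.88]
pad [276.56 352.74] z 324.49937998467897 [259.05  35.57 903.88 316.89 -89.69]
```

View pics/w1.png

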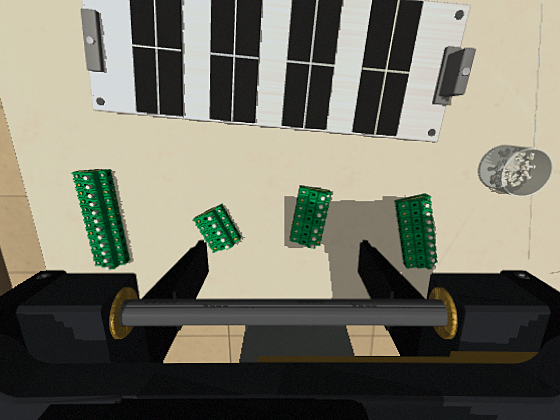

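The wrist picture shows all four strips and pads. pad_d is seen whole, with its cross near (387,70), and the jar is at (515,170). It agrees with the top view to 1–2 mm. I'll pick the 12-way first.

Emit:
carry_out --pt "-0.0445 -0.24 0.1 -2.4 0.8" --pt "-0.0445 -0.24 0.1 -2.4 0.8" --pt "-0.0445 -0.24 0.1 -2.4 0.8" --pt "-0.0445 -0.24 0.1 -2.4 0.8" --pt "-0.0445 -0.24 0.1 -2.4 0.8" --pt "-0.0445 -0.24 0.16 -2.4 0.8" --pt "-0.0445 -0.24 0.19 -2.4 0.8" --pt "-0.0445 -0.24 0.21 -2.4 0.8" --pt "-0.0445 -0.24 0.21 -2.4 0.8" --pt "-0.0445 -0.24 0.21 -2.4 0" --pt "-0.0445 -0.24 0.21 -2.4 0" --pt "-0.0445 -0.24 0.21 -2.4 0" --pt "-0.0445 -0.24 0.21 -2.4 0" --pt "-0.0445 -0.24 0.21 -2.4 0"

```text
t: 3.78
eef_pos: [445.3, 270.6, 195.1]
tcp_rot: [-3.141, -0.001, 0.043]
ft_force: [-0.9, -0.3, 6.2]
opening: 0.444
grip_force: 30.0
```

Emit:
carry_out --pt "0 0 -0.03 0 0" --pt "0 0 -0.09 0 0" --pt "0.106 0.2146 -0.21 7.4 0" --pt "0.106 0.2146 -0.21 7.4 0" --pt "0.106 0.2146 -0.21 7.4 0" --pt "0.106 0.2146 -0.21 7.4 0" --pt "0.106 0.2146 -0.21 7.4 0" --pt "0.106 0.2146 -0.21 7.4 0" --pt "0.106 0.2146 -0.21 7.4 0" --pt "0.106 0.2146 -0.21 7.4 0"

```text
t: 5.03
eef_pos: [559.8, 61.9, 404.0]
tcp_rot: [3.141, 0.001, -0.085]
ft_force: [0.1, 0.8, -1.2]
opening: 0.444
grip_force: 30.0
```

```bash
cat > look.py <<'E'
from cell import env
from h import *
import sys
def look(n):
    s=env.state();p,d=env.read_camera("wrist");cv2.imwrite(f"pics/{n}.png",p[...,::-1]);np.savez(f"{n}.npz",p=p,d=d)
    print(s["t"],s["eef_pos"],np.degrees(s["tcp_rot"]),s["opening"])
    c=env.get_calibration("wrist");T=wristT(env,c,s)
    g=cv2.morphologyEx(green(p),cv2.MORPH_CLOSE,np.ones((3,3)))
    for m,ce in blobs(g,300):
        r,q=np.nonzero(m);P=bydepth(c,T,np.c_[q,r],d[r,q]);z=P[:,2]
        print("green",ce,"z5,50,95",np.percentile(z,[5,50,95]),rect(P))
    bl=cv2.morphologyEx((p.max(2)<50).astype(np.uint8),cv2.MORPH_CLOSE,np.ones((5,5)))
    for m,ce in blobs(bl,1500,9000):
        r,q=np.nonzero(m);P=bydepth(c,T,np.c_[q,r],d[r,q])
        print("dark",ce,"z",np.median(P[:,2]),rect(onplane(c,T,np.c_[q,r],16)))
if __name__=="__main__":look(sys.argv[1])
E
python3 look.py w2
```

```text
5.025 [559.84  61.93 404.04] [179.99   0.08  -4.87] 0.4435691851697532
green [281.69 223.79] z5,50,95 [221.33 225.69 235.82] [521.72  66.37 244.22 104.22  -5.11]
green [441.85 263.79] z5,50,95 [ 5.06 16.87 27.09] [519.99 -85.53 366.86  69.22  38.01]
green [342.93 248.93] z5,50,95 [ 8.07 18.33 27.47] [531.9   17.89 230.87  41.32  28.4 ]
green [282.04 339.96] z5,50,95 [222.11 226.55 235.85] [374.25  58.19 536.55  44.02   3.56]
dark [186.1  117.32] z 14.856408979682499 [648.19 168.52 136.94  53.4   -5.22]
dark [257.5  107.03] z 14.899150312270933 [640.83  80.39 136.67  58.83  -4.81]
dark [331.79 114.6 ] z 14.856840366929305 [632.72  -1.13 136.94  52.33  -5.  ]
dark [402.71 117.99] z 14.847607344068592 [625.79 -85.77 137.55  53.66  -4.89]
```

View pics/w2.png

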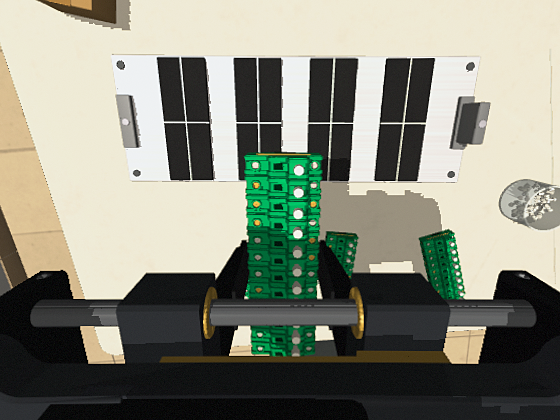

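The pads are all in view, with crosses at y≈122, and the 12-way is held straight. Placing it on pad_a.

Emit:
carry_out --pt "0.0784 -0.1152 0.1 0.2 0" --pt "0.0784 -0.1152 0.1 0.2 0" --pt "0.0784 -0.1152 0.1 0.2 0" --pt "0.0784 -0.1152 0.15 0.2 0" --pt "0.0784 -0.1152 0.175 0.2 0" --pt "0.0784 -0.1152 0.185 0.2 0" --pt "0.0784 -0.1152 0.19 0.2 0" --pt "0.0784 -0.1152 0.193 0.2 0" --pt "0.0784 -0.1152 0.193 0.2 0" --pt "0.0784 -0.1152 0.193 0.2 0"

```text
t: 6.32
eef_pos: [648.5, 168.6, 212.4]
tcp_rot: [-3.141, -0.001, -0.09]
ft_force: [0.4, -0.4, -0.5]
opening: 0.449
grip_force: 30.0
```

Emit:
carry_out --pt "-0.001 -0.0013 0 0 0" --pt "-0.001 -0.0013 0.001 0 0" --pt "-0.001 -0.0013 0.0015 0 0" --pt "-0.001 -0.0013 0.0015 0 0.62" --pt "-0.001 -0.0013 0.0015 0 0.62" --pt "-0.001 -0.0013 0.0015 0 0.62" --pt "-0.001 -0.0013 -0.03 0 0.62" --pt "-0.001 -0.0013 -0.08 0 0.62" --pt "-0.081 0.005 -0.14 0 0.62" --pt "-0.081 0.005 -0.17 0 0.62" --pt "-0.081 0.005 -0.17 0 0.62" --pt "-0.081 0.005 -0.17 0 0.62" --pt "-0.081 0.005 -0.17 0 0.62"

```text
t: 7.95
eef_pos: [567.7, 170.9, 380.2]
tcp_rot: [3.141, 0.002, -0.09]
ft_force: [0.4, -0.1, -0.1]
opening: 0.619
grip_force: 0.0
```

```bash
python3 look.py w3; python3 -c "
import cv2;cv2.imwrite('pics/w3c.png',cv2.resize(cv2.imread('pics/w3.png')[0:280,140:480],None,fx=2,fy=2))"
```

```text
7.95 [567.74 170.91 380.22] [179.96   0.12  -5.18] 0.6190402150411102
green [276.1  116.29] z5,50,95 [23.38 32.19 43.08] [646.98 170.33 140.23  45.58  -5.32]
green [536.79 257.65] z5,50,95 [ 3.98 17.7  26.84] [524.13 -13.61 431.54  56.69  61.79]
green [427.16 255.22] z5,50,95 [ 4.53 16.49 27.62] [533.69  74.79 287.03  63.12  49.35]
green [322.82 283.07] z5,50,95 [  7.28  16.75 216.8 ] [533.27 145.58 238.28  30.36   8.5 ]
dark [510.47 114.12] z 14.8061223361874 [625.6  -84.38 138.09  55.74  -4.84]
dark [431.82 114.82] z 14.81454336715501 [633.06   0.28 137.67  54.46  -5.01]
dark [354.23 115.29] z 14.853599706934602 [640.46  84.79 137.02  52.87  -4.99]
```

View pics/w3c.png

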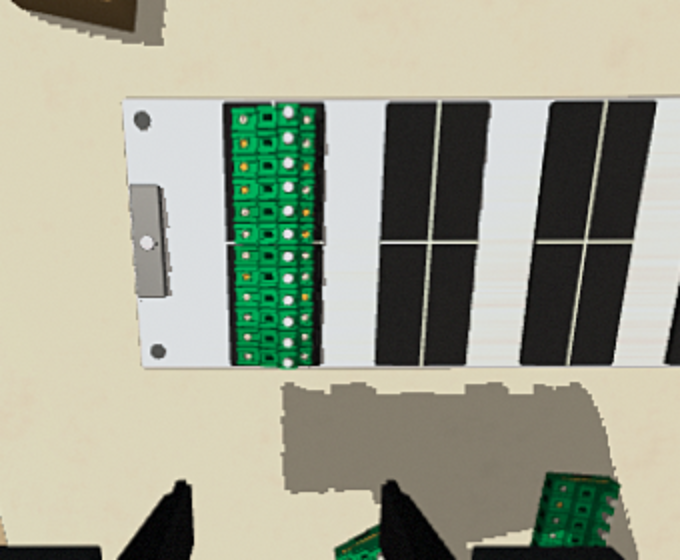

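The 12-way sits on pad_a (crop pixels x 230–322, y 105–366), centred on the cross to about 1 mm. Next is the 9-way.

Emit:
carry_out --pt "-0.1113 0.3323 0.06 -19 0.8" --pt "-0.1113 0.3323 0.06 -19 0.8" --pt "-0.1113 0.3323 0.06 -19 0.8" --pt "-0.1113 0.3323 0.06 -19 0.8" --pt "-0.1113 0.3323 0.06 -19 0.8" --pt "-0.1113 0.3323 0.06 -19 0.8" --pt "-0.1113 0.3323 0.1 -19 0.8" --pt "-0.1113 0.3323 0.14 -19 0.8" --pt "-0.1113 0.3323 0.17 -19 0.8" --pt "-0.1113 0.3323 0.185 -19 0.8" --pt "-0.1113 0.3323 0.185 -19 0.8" --pt "-0.1113 0.3323 0.185 -19 0" --pt "-0.1113 0.3323 0.185 -19 0" --pt "-0.1113 0.3323 0.185 -19 0" --pt "-0.1113 0.3323 0.185 -19 0" --pt "-0.1113 0.3323 0.185 -19 0"

```text
t: 10.0
eef_pos: [426.6, -150.0, 197.1]
tcp_rot: [3.141, -0.001, 0.242]
ft_force: [-1.0, 0.7, 6.5]
opening: 0.444
grip_force: 30.0
```

Emit:
carry_out --pt "0 0 -0.03 0 0" --pt "0 0 -0.08 0 0" --pt "0.2637 -0.1765 -0.09 19 0" --pt "0.2637 -0.1765 -0.09 19 0" --pt "0.2637 -0.1765 -0.09 19 0" --pt "0.2637 -0.1765 -0.09 19 0" --pt "0.2637 -0.1765 -0.09 19 0" --pt "0.2637 -0.1765 -0.09 19 0" --pt "0.2637 -0.1765 -0.05 19 0" --pt "0.2637 -0.1765 -0.03 19 0" --pt "0.2637 -0.1765 -0.022 19 0" --pt "0.2637 -0.1765 -0.019 19 0" --pt "0.2637 -0.1765 -0.019 19 0" --pt "0.2637 -0.1765 -0.019 19 0"

```text
t: 11.75
eef_pos: [640.5, 84.4, 216.6]
tcp_rot: [-3.142, -0.001, -0.09]
ft_force: [-0.5, -0.5, -0.7]
opening: 0.445
grip_force: 30.0
```

Emit:
carry_out --pt "0 0 0.002 0 0" --pt "0 0 0.0036 0 0" --pt "0 0 0.0036 0 0.62" --pt "0 0 0.0036 0 0.62" --pt "0 0 0.0036 0 0.62" --pt "0 0 -0.03 0 0.62" --pt "0 0 -0.08 0 0.62" --pt "-0.1823 0.1065 -0.08 4.3 0.8" --pt "-0.1823 0.1065 -0.08 4.3 0.8" --pt "-0.1823 0.1065 -0.08 4.3 0.8" --pt "-0.1823 0.1065 -0.08 4.3 0.8" --pt "-0.1823 0.1065 -0.08 4.3 0.8" --pt "-0.1823 0.1065 -0.03 4.3 0.8" --pt "-0.1823 0.1065 0.005 4.3 0.8" --pt "-0.1823 0.1065 0.021 4.3 0.8" --pt "-0.1823 0.1065 0.021 4.3 0.8" --pt "-0.1823 0.1065 0.021 4.3 0" --pt "-0.1823 0.1065 0.021 4.3 0" --pt "-0.1823 0.1065 0.021 4.3 0" --pt "-0.1823 0.1065 0.021 4.3 0"

```text
t: 14.25
eef_pos: [449.3, -5.2, 195.1]
tcp_rot: [3.142, -0.001, -0.165]
ft_force: [0.6, -0.2, 5.8]
opening: 0.446
grip_force: 30.0
```

Emit:
carry_out --pt "0 0 -0.03 0 0" --pt "0 0 -0.08 0 0" --pt "0.1803 -0.0344 -0.09 -4.4 0" --pt "0.1803 -0.0344 -0.09 -4.4 0" --pt "0.1803 -0.0344 -0.09 -4.4 0" --pt "0.1803 -0.0344 -0.09 -4.4 0" --pt "0.1803 -0.0344 -0.05 -4.4 0" --pt "0.1803 -0.0344 -0.03 -4.4 0" --pt "0.1803 -0.0344 -0.022 -4.4 0" --pt "0.1803 -0.0344 -0.018 -4.4 0" --pt "0.1803 -0.0344 -0.018 -4.4 0" --pt "0.1803 -0.0344 -0.018 -4.4 0"

```text
t: 15.75
eef_pos: [632.8, -0.9, 213.5]
tcp_rot: [3.142, -0.001, -0.088]
ft_force: [0.3, -0.9, -0.3]
opening: 0.451
grip_force: 30.0
```

Emit:
carry_out --pt "0 0 0.0015 0 0" --pt "0 0 0.0025 0 0" --pt "0 0 0.0025 0 0.62" --pt "0 0 0.0025 0 0.62" --pt "0 0 0.0025 0 0.62" --pt "0 0 -0.03 0 0.62" --pt "0 0 -0.08 0 0.62" --pt "-0.2107 -0.1018 -0.08 -31.5 0.8" --pt "-0.2107 -0.1018 -0.08 -31.5 0.8" --pt "-0.2107 -0.1018 -0.08 -31.5 0.8" --pt "-0.2107 -0.1018 -0.08 -31.5 0.8" --pt "-0.2107 -0.1018 -0.08 -31.5 0.8" --pt "-0.2107 -0.1018 -0.03 -31.5 0.8" --pt "-0.2107 -0.1018 0.005 -31.5 0.8" --pt "-0.2107 -0.1018 0.0185 -31.5 0.8" --pt "-0.2107 -0.1018 0.0185 -31.5 0.8" --pt "-0.2107 -0.1018 0.0185 -31.5 0" --pt "-0.2107 -0.1018 0.0185 -31.5 0" --pt "-0.2107 -0.1018 0.0185 -31.5 0" --pt "-0.2107 -0.1018 0.0185 -31.5 0"

```text
t: 18.25
eef_pos: [431.8, 119.1, 194.6]
tcp_rot: [3.141, -0.001, 0.462]
ft_force: [-1.0, -0.9, 6.0]
opening: 0.442
grip_force: 30.0
```

Emit:
carry_out --pt "0 0 -0.03 0 0" --pt "0 0 -0.08 0 0" --pt "0.0818 0.2701 -0.09 31.6 0" --pt "0.0818 0.2701 -0.09 31.6 0" --pt "0.0818 0.2701 -0.09 31.6 0" --pt "0.0818 0.2701 -0.09 31.6 0" --pt "0.0818 0.2701 -0.09 31.6 0" --pt "0.0818 0.2701 -0.09 31.6 0" --pt "0.0818 0.2701 -0.05 31.6 0" --pt "0.0818 0.2701 -0.03 31.6 0" --pt "0.0818 0.2701 -0.022 31.6 0" --pt "0.0818 0.2701 -0.018 31.6 0" --pt "0.0818 0.2701 -0.018 31.6 0" --pt "0.0818 0.2701 -0.018 31.6 0"

```text
t: 20.0
eef_pos: [625.4, -86.3, 213.0]
tcp_rot: [3.141, -0.001, -0.09]
ft_force: [-0.4, 0.1, 0.2]
opening: 0.45
grip_force: 30.0
```

Emit:
carry_out --pt "0 0 0.0015 0 0" --pt "0 0 0.0025 0 0" --pt "0 0 0.0025 0 0.62" --pt "0 0 0.0025 0 0.62" --pt "0 0 0.0025 0 0.62" --pt "0 0 -0.03 0 0.62" --pt "0 0 -0.08 0 0.62" --pt "-0.075 -0.122 -0.17 0 0.62" --pt "-0.075 -0.122 -0.17 0 0.62" --pt "-0.075 -0.122 -0.17 0 0.62" --pt "-0.075 -0.122 -0.17 0 0.62" --pt "-0.075 -0.122 -0.17 0 0.62" --pt "-0.075 -0.122 -0.17 0 0.62" --pt "-0.075 -0.122 -0.17 0 0.62"

```text
t: 21.75
eef_pos: [561.9, 41.2, 381.4]
tcp_rot: [3.141, 0.001, -0.091]
ft_force: [0.6, 1.5, -0.1]
opening: 0.617
grip_force: 0.0
```

```bash
python3 look.py w4; python3 -c "
import cv2;cv2.imwrite('pics/w4c.png',cv2.resize(cv2.imread('pics/w4.png')[0:260,90:490],None,fx=2,fy=2,interpolation=2))"
```

```text
21.75 [561.95  41.17 381.39] [179.99   0.07  -5.23] 0.6166818969905123
green [157.36 123.21] z5,50,95 [20.85 31.8  43.01] [645.15 117.4  167.46 135.59  84.91]
green [235.83 124.39] z5,50,95 [25.15 32.05 43.08] [638.72  71.58 105.77  75.1   -4.94]
green [315.44 125.6 ] z5,50,95 [16.63 31.85 43.01] [632.5    4.35  82.27  59.74  -4.4 ]
green [393.29 125.63] z5,50,95 [16.43 32.02 42.89] [627.38 -39.99 148.36  57.51  86.88]
dark [389.51 117.75] z 14.841446720395425 [626.08 -85.93 137.23  53.6   -5.12]
dark [177.42 120.7 ] z 15.402582061774353 [648.14 167.47 137.94  53.33  -4.55]
dark [241.65 117.25] z 14.915959344654055 [640.69  83.4  137.8   53.27  -5.01]
dark [314.2  116.66] z 14.896118123639326 [633.    -1.62 137.9   52.35  -5.18]
```

View pics/w4c.png

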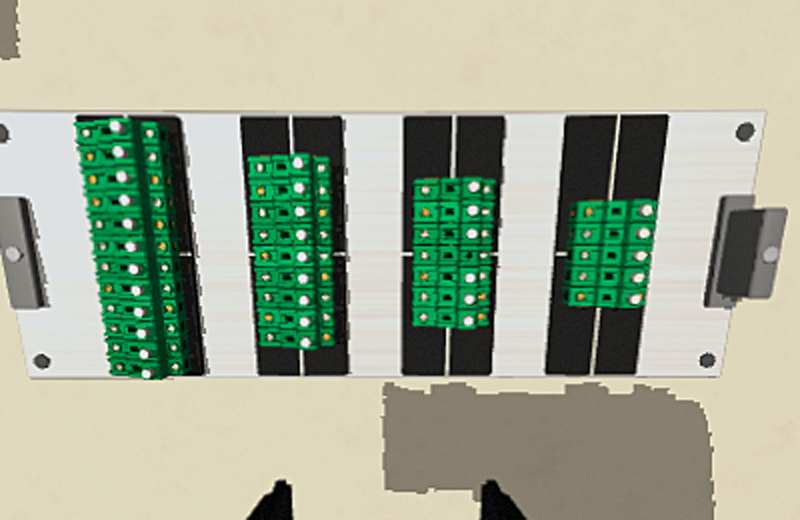

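All four strips are upright on their pads in order, with end-to-end centres within a few pixels of the crosses (crop y≈255). One numeric check, then hand in.

```bash
python3 - <<'E'
from cell import env
from h import *
s=env.state();z=np.load("w4.npz");c=env.get_calibration("wrist");T=wristT(env,c,s)
def run(p,d,c,T,zmin,ymax):
    g=cv2.morphologyEx(green(p),cv2.MORPH_OPEN,np.ones((3,3)));g[ymax:]=0
    for m,ce in blobs(g,150):
        r,q=np.nonzero(m);P=bydepth(c,T,np.c_[q,r],d[r,q]);P=P[(P[:,2]>zmin)&(P[:,2]<60)]
        if len(P)>9:
            lo,hi=np.percentile(P[:,0],[1,99]);print(ce,rect(P[np.abs(P[:,1]-np.median(P[:,1]))<30]))
run(z["p"],z["d"],c,T,22,230)
p,d=env.read_camera("top");ct=env.get_calibration("top");print("top");run(p,d,ct,ct["cam_to_world"],25,215)
cv2.imwrite("pics/t9.png",p[100:260,100:460,::-1])
E
```

```text
[156.71 122.57] [647.18 169.11 129.94  42.68  -4.53]
[235.64 124.25] [640.21  84.38  97.05  41.97  -5.26]
[314.73 125.  ] [633.24  -0.56  76.26  41.94  -4.93]
[393.59 125.45] [624.94 -85.38  53.73  42.05  -5.95]
top
[329.53 170.81] [625.07 -86.76  54.12  41.2   -1.34]
```

```bash
python3 -c "
from cell import env
print(env.job_done())"
```

```text
the job is handed in; nothing more can be done
None
```

I placed the 5-, 7-, 9- and 12-way strips on pads d, c, b and a, shortest next to the tall end stop; each was upright and centred within about 1 mm by the last wrist-camera check. I did not touch the jar, and I handed the job in at about 22 s.

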